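Fold back the stock bay door in front of the jar

TASK

On the dispensary counter stands a low, open-topped stock bay with two compartments, each shut by a two-panel bifold door. Open the compartment that holds the round jar: push its door inwards at the fold hinge and follow it round until both panels are folded up all the way together towards the outer side wall, then let go. Leave the other door shut and the jar standing where it is.

Things in the scene. Friction and masses are not known exactly. Their poses are not given: they have to be found in the camera images.
- bay: Fixed open pine bay, mm: 540 wide (y), 256 deep (x); walls: sides 140 high, back 55, mid divider 120; floor 12 thick. Origin: on counter, middle of door line; x inwards, y left. Each bifold door: two panels 120 wide, 9 thick, z 16 to 146 mm, front faces at x=0 when shut; outer panel turns on an axis at x=0, y=+-245; fold hinge (steel knuckles) y=+-125; lead edge y=+-5 runs on track x=0.
- left_door (a joint): Angle a (rad) of the left (+y) door's outer panel: 0 shut, stop 1.30 = folded up. Fold at bay x=120 sin a, y=245-120 cos a mm: it goes inwards, then towards the side wall; the panels form a V open to the front. Moves with about 1 N at the fold, stays where left. Past a=0.8 push only the outer panel's inside face, up to 60 mm from the fold; pushing the lead panel there jams it.
- right_door (a joint): The same for the right (-y) door, mirrored: 0 shut, stop 1.30 rad; at angle a its fold lies at bay x = 120 sin a, y = -(245 - 120 cos a) mm. Push either door with the fingertips about 30 mm below the panels' top edges, so that the gripper's wider parts stay clear above them (much deeper, they jam on the panels).
- jar_center (a point): Centre, half-way up, of a round white screw-cap jar, 64 mm in diameter, 110 mm high, standing on the bay floor at the back of one compartment, its near side at least 135 mm behind the door line. A rectangular carton stands in the other compartment.
Not all that is in view belongs to the job. Leave any purple look-alike of the part that bears jar_center alone.

How it is judged:
By the outcome, as a careful person would: the job done as asked, in the order asked, and still so for the second after the job is handed in, with the robot touching nothing.
It also fails if it takes over 32 s, if anything falls off the work surface, if the arm or the gripper's body presses on something with over 40 N, if the wrist force passes 120 N, or if a joint passes its speed limit or range.

ROBOT

A 6-joint arm with a two-finger parallel gripper is mounted at the origin on the work surface. World frame = base frame: x ahead of the robot, y to its left, z up, the work surface at z = 0. Lengths are in mm, angles in degrees, forces in N, time in s.
With the tool pointing down it reaches from about 325 to 925 mm from the base axis. Payload 3.1 kg.
Tool frame: the origin (TCP) lies at the very end of the fingers, on their centre line; the grasp point (between the pads) lies grasp_offset behind it (grasp_offset is the distance from the TCP to the grasp point, in mm); z points along the fingers, x is the direction in which the jaws open and shut, and the axes are right-handed (so a half turn about z gives the same grasp; the last joint's range is limited). The gripper opens to 85 mm and grips with 20 to 120 N. Pads are 22 mm wide; open, the fingers measure 114 mm over their backs; the gripper's body (76 mm by 85 mm) begins 54 mm behind the grasp point. The pads swing forward as they close: fully open they stand 13 mm farther back than shut.
Start: joints at [68.629, 12.427, 92.441, -0, 75.132, -6.429], TCP at [161.139, 603.882, 196.2] pointing down, gripper open.
Joint ranges: [-157.48, 157.48], [-44.54, 120.13], [17.64, 146.25], [-64.5, 244.5], [7.68, 150.69], [-147.95, 147.95]. Speed limits (degrees/s): [159.86, 159.86, 180, 180, 180, 180].

INTERFACE

Orientations are given as [roll, pitch, yaw] about the fixed x, y, z axes, in that order (R = Rz(yaw) Ry(pitch) Rx(roll)).
In Python, from station import * gives the robot as it stands. Calls block until the motion is done:
- goto(position, orientation): joint-space move of the TCP to a pose.
- move_l(position, attitude=None, speed=150): straight line of the TCP; attitude=None keeps the orientation; speed is the mean speed in mm/s.
- move_j(angles): joint-space move.
- grip(opening, squeeze=None): finger opening in mm; squeeze is the grip in N (None keeps the last); returns when the fingers have stopped.
- wait(seconds).
- solve_ik(position, orientation): joint angles nearest the present ones, or None.
- get_obs(): the state.
- get_image(name): name is "scene" or "side" or "wrist"; returns the picture (420x560x3 uint8, red, green, blue); there is no depth.
- get_calibration(name): a dict with "fx", "fy", "cx", "cy" (pixels), "D" ([k1, k2, p1, p2, k3] as OpenCV has them; the pictures are not rectified), "R" (3x3) and "t" (3): a world point X has camera coordinates R X + t; the wrist camera has in their place "mount" (4x4, takes a point from camera to tool coordinates, whose origin is the TCP and whose axes are the tool frame's). Camera axes: x right, y down, z forward; pixel columns grow to the right and rows downward; lengths in mm; the calibration is good to about 2 mm. A picture is of the moment at which its call begins: read the wrist's pose just before it. get_calibration takes no time and is no camera call.
A pose or a line that the arm cannot do raises Unreachable and nothing moves.
- sign_off(): hands the job in, once; it reports no verdict.
Trained networks look in the newest picture that a camera, given by its name, has taken for a name from the list of things; names that differ only in an ending like _2 or _b are one class to them, and where a whole thing is asked for, a point or a joint stands for the part that bears it (a point fixed in the world has none). Each returns a list of dicts, best first, with "score" (0 to 1); they miss things now and then, are a little off and sometimes report something else, mostly with a low value. They report only what shows in the picture. A call takes as long as a camera call. They do not tell look-alikes from the thing itself.
- spot_in(name, camera): "extent" ([centre column, centre row, width, height] in pixels, round what is visible of it).
- regions_of(name, camera): "region" (420x560 bool, what is visible of it) and "extent" ([centre column, centre row, width, height] in pixels, round what is visible of it).
The state is a dict: "t": time; "joint_pos": joint angles; "qvel": joint speeds; "effort": joint torques, N m; "tcp_pos": TCP position; "ee_rot": TCP orientation; "wrist_force": force on the tool from outside, world axes, zero at the start; "moment": the same for the moment, N m; "grip_width": finger opening in mm.
Only numpy, scipy, OpenCV 4.12 (cv2) and the standard library are available. Lean on these libraries where they do the work, as an engineer would, in place of code of your own. Each camera call takes 0.05 s, during which the arm holds its last target. There are 200 camera calls.

## Working session

There is one attempt and no reset: what is moved stays moved. The work goes in short steps, each a Python script; the robot and the scene stay as the last script left them, time stands still between calls to the robot, and variables do not carry over. Pictures are saved under pics/ and viewed, about 8 in all and at most 12, crops included, and the job is handed in when it is done.

```bash
mkdir -p pics; ls
python3 - <<'E'
from station import *
import cv2,numpy as np
for c in ["scene","side"]:
    im=get_image(c); cv2.imwrite(f"pics/{c}0.png",im[:,:,::-1])
    k=get_calibration(c); print(c,{a:np.round(b,3).tolist() for a,b in k.items()})
    for n in ["bay","jar_center","left_door","right_door"]:
        print(n,[(round(d["score"],2),np.round(d["extent"],1).tolist()) for d in spot_in(n,c)[:3]])
print(get_obs())
E
```

```text
pics
scene {'fx': 507.926, 'fy': 507.926, 'cx': 276.241, 'cy': 223.328, 'D': [0.048, 0.0, 0.0, 0.0, 0.0], 'R': [[0.731, 0.682, -0.001], [0.56, -0.602, -0.569], [-0.388, 0.416, -0.822]], 't': [-481.812, -287.535, 1343.534]}
bay [(0.61, [270.9, 229.8, 290.6, 249.1])]
jar_center [(0.96, [339.3, 200.3, 31.8, 56.0]), (0.81, [425.4, 163.6, 39.9, 47.4]), (0.59, [376.0, 276.4, 33.3, 48.6])]
left_door [(0.83, [285.2, 148.5, 83.2, 80.4])]
right_door [(0.93, [189.7, 209.8, 104.0, 93.7])]
side {'fx': 436.375, 'fy': 436.375, 'cx': 277.939, 'cy': 214.34, 'D': [0.008, 0.0, 0.0, 0.0, 0.0], 'R': [[0.994, -0.11, 0.011], [-0.072, -0.712, -0.698], [0.084, 0.693, -0.716]], 't': [-589.011, 129.441, 1110.896]}
bay [(0.58, [283.6, 228.2, 122.0, 187.0])]
jar_center [(0.95, [300.4, 183.4, 23.9, 34.6]), (0.7, [366.9, 203.5, 27.3, 44.4]), (0.67, [198.4, 195.9, 22.8, 44.9])]
left_door [(0.85, [241.8, 180.6, 12.3, 90.0])]
right_door [(0.63, [235.2, 238.1, 17.3, 84.8])]
{'t': 0.5, 'joint_pos': array([ 6.86290879e+01,  1.24303061e+01,  9.24426057e+01,  5.73041361e-04,
        7.51306355e+01, -6.42896112e+00]), 'qvel': array([ 0.00384558, -0.07294061, -0.10946752, -0.02354235, -0.01778744,
       -0.03067474]), 'effort': array([-7.31512264e-04, -3.96394193e+01, -3.03835416e+01, -1.40727352e-04,
        2.19861053e-03, -4.55169257e-06]), 'tcp_pos': array([161.12931914, 603.87225376, 196.1547772 ]), 'ee_rot': array([-1.79999052e+02,  3.46293967e-03,  7.50579020e+01]), 'wrist_force': array([ 0.35187355, -0.08428092, -0.26918358]), 'moment': array([-0.04078509,  0.04211034,  0.03285595]), 'grip_width': 85.56651874663461}
```

View pics/scene0.png

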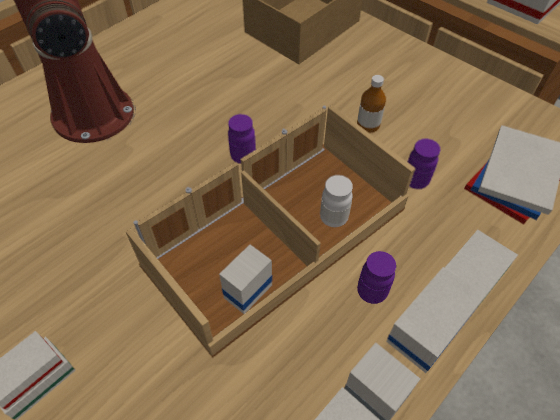

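View pics/side0.png

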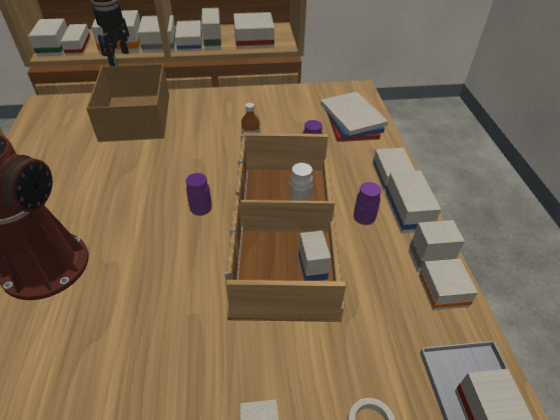

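The jar is in the left (+y) compartment (scene ~(337,200), side ~(301,183)), and the carton is in the right one. Purple look-alikes stand outside, one of them in front of the doors near scene (241,138). Hinge pins show at about (284,131) and (324,109) for the left door, and (188,189) and (137,222) for the right. Next I'll zoom in to get exact points.

Run:
```python
import cv2
a=cv2.imread("pics/scene0.png")[90:350,115:425]
cv2.imwrite("pics/zs.png",cv2.resize(a,None,fx=2.3,fy=2.3,interpolation=cv2.INTER_CUBIC))
a=cv2.imread("pics/side0.png")[125:330,180:390]
cv2.imwrite("pics/zd.png",cv2.resize(a,None,fx=2.9,fy=2.9,interpolation=cv2.INTER_CUBIC))
```

```text
(no output)
```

View pics/zs.png

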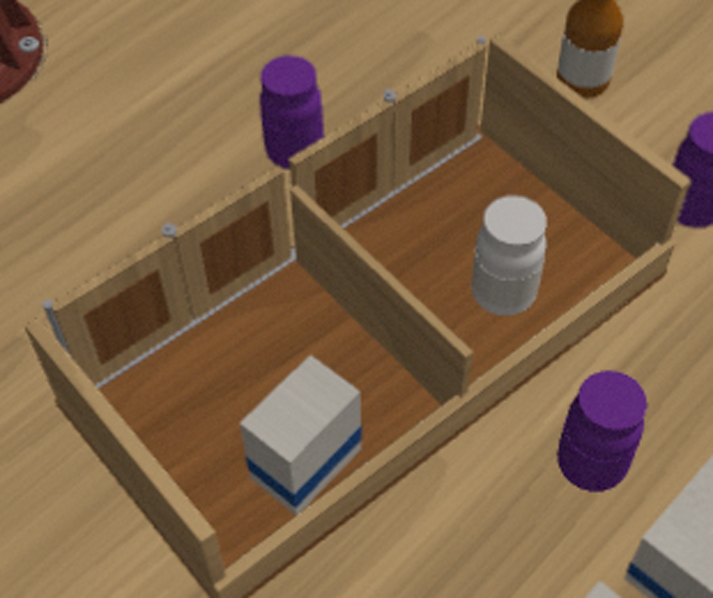

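View pics/zd.png

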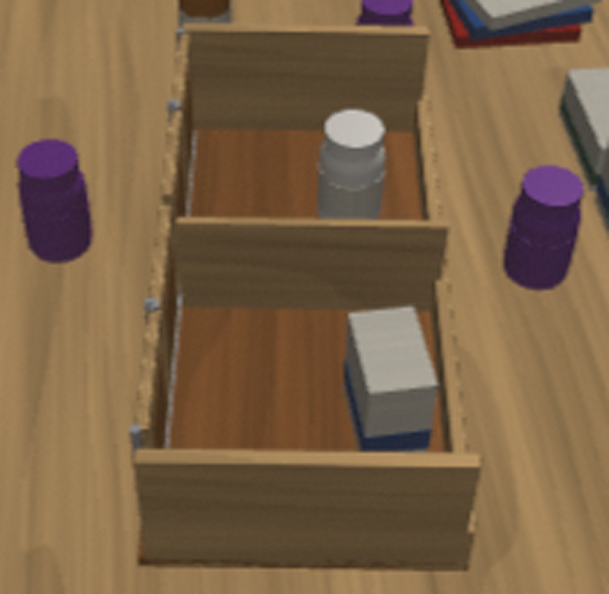

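```bash
cat > h.py <<'E'
import numpy as np, cv2
from station import *
def proj(c,P):
    k=get_calibration(c); K=np.array([[k["fx"],0,k["cx"]],[0,k["fy"],k["cy"]],[0,0,1.]])
    return cv2.projectPoints(np.asarray(P,float).reshape(-1,1,3),cv2.Rodrigues(np.array(k["R"]))[0],np.array(k["t"],float),K,np.array(k["D"],float))[0].reshape(-1,2)
def b2w(p,P):
    c,s=np.cos(p[2]),np.sin(p[2]); P=np.asarray(P,float).reshape(-1,3)
    return np.c_[p[0]+c*P[:,0]-s*P[:,1],p[1]+s*P[:,0]+c*P[:,1],P[:,2]]
E
python3 - <<'E'
from h import *
from scipy.optimize import least_squares
S=np.array([[188,190.4],[284.6,132.2],[324.1,108.3],[136.3,221.7],[403.7,211.7],[414.6,168.7],[140,264.8]])
D=np.array([[240,160.9],[232.4,230.2],[226.9,275],[242.8,136.4],[227.9,280.9],[345.5,283.6],[229,318.8],[342.4,320.5]])
def res(p):
    f,b,zp,xp=p[3:]
    PS=[[xp,-125,zp],[xp,125,zp],[xp,245,zp],[xp,-245,zp],[b,270,0],[b,270,140],[f,-270,0]]
    PD=[[xp,125,zp],[xp,-125,zp],[xp,-245,zp],[xp,245,zp],[f,-270,140],[b,-270,140],[f,-270,0],[b,-270,0]]
    return np.r_[(proj("scene",b2w(p,PS))-S).ravel(),(proj("side",b2w(p,PD))-D).ravel(),(zp-148)/3,xp/3,(f+b-256)/50]
r=least_squares(res,[500,300,0,0,256,148,0],x_scale=[100,100,.1,10,10,10,10],loss="soft_l1")
print(np.round(r.x,3)); print(np.round(res(r.x)[:30].reshape(-1,2),1).tolist())
p=r.x[:3]; np.save("p.npy",p)
# jar from both views (rays at bbox centre)
def ray(c,u):
    k=get_calibration(c);K=np.array([[k["fx"],0,k["cx"]],[0,k["fy"],k["cy"]],[0,0,1.]])
    x=cv2.undistortPoints(np.array([[u]],float),K,np.array(k["D"]))[0,0]; R=np.array(k["R"]);d=R.T@np.r_[x,1]
    return -R.T@np.array(k["t"]),d/np.linalg.norm(d)
A=np.zeros((3,3));q=np.zeros(3)
for c,u in [("scene",(339.3,200.3)),("side",(300.4,183.4))]:
    o,d=ray(c,u);M=np.eye(3)-np.outer(d,d);A+=M;q+=M@o
J=np.linalg.solve(A,q);c,s=np.cos(p[2]),np.sin(p[2]);v=J[:2]-p[:2]
print("jar",J,"bay",c*v[0]+s*v[1],-s*v[0]+c*v[1])
for a in np.linspace(-.1,1.4,7):
    w=b2w(p,[120*np.sin(a),245-120*np.cos(a),116])[0];print(round(a,2),w.round(),np.hypot(*w[:2]).round())
E
```

```text
[ 4.92782e+02  6.34170e+01 -1.23000e-01 -3.10400e+00  2.52516e+02
  1.44882e+02  4.70000e-02]
[[0.9, -0.1], [-0.2, -0.0], [0.8, -0.9], [0.1, 0.3], [-0.4, -2.8], [2.7, -0.0], [0.9, 1.5], [-0.2, 1.1], [-0.6, 0.3], [-0.0, -2.3], [0.1, -0.6], [-3.5, 2.9], [1.8, 2.3], [0.1, 0.5], [-2.6, 0.7]]
jar [677.12797252 182.01489139  57.51600302] bay 168.3587750063624 140.37136626321518
-0.1 [496. 190. 116.] 531.0
0.15 [526. 187. 116.] 558.0
0.4 [556. 191. 116.] 588.0
0.65 [583. 203. 116.] 617.0
0.9 [607. 221. 116.] 646.0
1.15 [626. 244. 116.] 672.0
1.4 [638. 272. 116.] 693.0
```

Run:
```python
from h import *
p=np.load("p.npy"); yaw=np.degrees(p[2])
for c,u in [("scene",(242,160)),("side",(200,212))]:
    k=get_calibration(c);K=np.array([[k["fx"],0,k["cx"]],[0,k["fy"],k["cy"]],[0,0,1.]])
    x=cv2.undistortPoints(np.array([[u]],float),K,np.array(k["D"]))[0,0];R=np.array(k["R"]);d=R.T@np.r_[x,1];o=-R.T@np.array(k["t"])
    w=(o-d*o[2]/d[2])[:2]-p[:2];cc,s=np.cos(p[2]),np.sin(p[2]);print("purple base bay",cc*w[0]+s*w[1],-s*w[0]+cc*w[1])
grip(0,20)
move_l([161.1,603.9,270],speed=200)
w=b2w(p,[-60,150,260])[0]
goto(w,[180,0,yaw])
o=get_obs(); im=get_image("wrist"); k=get_calibration("wrist"); M=np.array(k["mount"]); print(M.round(2).tolist(),o["tcp_pos"],o["ee_rot"],o["grip_width"],o["t"],o["wrist_force"])
from scipy.spatial.transform import Rotation as Ro
T=np.eye(4);T[:3,:3]=Ro.from_euler("xyz",o["ee_rot"],degrees=True).as_matrix();T[:3,3]=o["tcp_pos"];C=np.linalg.inv(T@M)
P=b2w(p,[[0,y,z] for y in(5,125,245) for z in (16,146)]+[[9,y,146] for y in (5,125,245)])
K=np.array([[k["fx"],0,k["cx"]],[0,k["fy"],k["cy"]],[0,0,1.]])
uv=cv2.projectPoints(P.reshape(-1,1,3),cv2.Rodrigues(C[:3,:3])[0],C[:3,3],K,np.array(k["D"]))[0].reshape(-1,2);print(uv.round())
im=im[:,:,::-1].copy()
for q in uv: cv2.drawMarker(im,tuple(int(v) for v in np.clip(q.round(),-999,999)),(0,255,0),0,12,1)
cv2.imwrite("pics/w1.png",cv2.resize(im,None,fx=1.4,fy=1.4))
```

```text
purple base bay -103.24800889209725 78.34815001103357
purple base bay -117.78203433212464 75.10855921946394
[[1.0, 0.0, -0.0, 0.54], [-0.0, 0.94, 0.33, -84.66], [0.0, -0.33, 0.94, -177.53], [0.0, 0.0, 0.0, 1.0]] [451.47765591 220.39573327 259.93225029] [-1.79981952e+02  1.37245870e-02 -6.98725749e+00] -0.05576260485453519 3.5417 [-0.24748297  0.29556215  0.35903263]
[[325. 263.]
 [340. 326.]
 [330. 177.]
 [349. 214.]
 [334.  74.]
 [358.  71.]
 [349. 326.]
 [359. 214.]
 [369.  71.]]
```

View pics/w1.png

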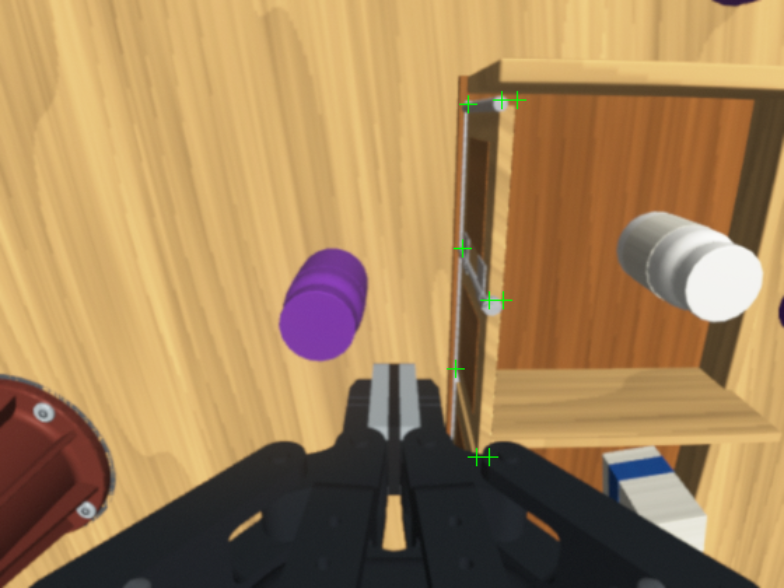

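The overlay matches: predicted pins fall within about 3 mm (the fold pin at (491,306) against the predicted (488,300)), so I'll shift bay y by -2 mm. The purple jar at (325,300) is clear of the path. Next I'll descend in front of the fold and push along the arc, watching force.

Run:
```python
from h import *
p=np.load("p.npy"); p[:2]=b2w(p,[0,-2,0])[0,:2]; np.save("p.npy",p)
yaw=np.degrees(p[2]);A=[180,0,yaw]
def tgt(a,hx=10,hy=11):
    s=15+40*a/1.3; s=min(s,55)
    return b2w(p,[120*np.sin(a)-s*np.sin(a)-hx,245-120*np.cos(a)+s*np.cos(a)-hy,116])[0]
q=b2w(p,[-35,129,200])[0]
move_l(q,A,200); q[2]=116; move_l(q,speed=120)
F=lambda:np.linalg.norm(get_obs()["wrist_force"])
for a in np.arange(0,1.16,.1):
    move_l(tgt(a),speed=45); o=get_obs(); f=o["wrist_force"]
    print(round(a,2),f.round(1),round(o["t"],2))
    if np.linalg.norm(f)>30: print("stop");break
cv2.imwrite("pics/s2.png",cv2.resize(get_image("scene")[80:330,125:425,::-1],None,fx=2.2,fy=2.2))
```

```text
0.0 [-0.9 -0.  -0.2] 5.64
0.1 [ 0.4  0.6 -0.7] 6.03
0.2 [ 0.3 -0.3  1.2] 6.42
0.3 [ 0.6  0.5 -0.9] 6.79
0.4 [-0.7 -0.6  0.1] 7.16
0.5 [ 0.7  0.2 -0.3] 7.53
0.6 [ 0.8 -0.5  0.2] 7.88
0.7 [ 0.1 -0.6 -0.3] 8.23
0.8 [ 0.1 -0.9  0.4] 8.57
0.9 [ 0.1 -0.7 -0. ] 8.92
1.0 [-0.6 -0.5  0.3] 9.25
1.1 [ 0.1 -0.4  0.1] 9.57
```

View pics/s2.png

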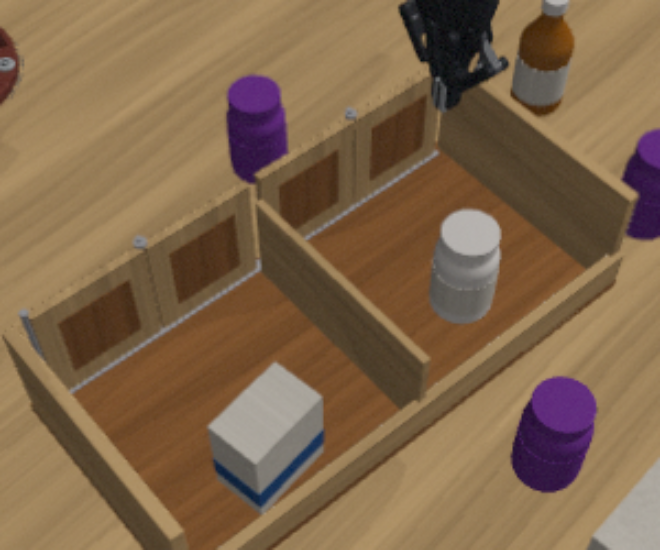

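Run:
```python
from h import *
p=np.load("p.npy");o=get_obs();print(o["tcp_pos"],o["ee_rot"],o["grip_width"],o["t"])
for c in("scene","side"): print(proj(c,o["tcp_pos"]))
for c in ("side","scene"):
    im=get_image(c)[:,:,::-1].copy();cv2.drawMarker(im,tuple(int(v) for v in proj(c,o["tcp_pos"])[0]),(0,255,0),0,8,1);cv2.imwrite(f"pics/{c}3.png",im)
a=cv2.imread("pics/side3.png")[90:330,130:390]
cv2.imwrite("pics/s3.png",cv2.resize(a,None,fx=2.4,fy=2.4))
```

```text
[570.34670621 255.17193773 115.97796897] [ 1.79991685e+02  3.95210443e-05 -7.04875332e+00] -0.21489588614445407 9.625
[[325.33780992 139.14247583]]
[[260.85301297 153.69427463]]
```

View pics/s3.png

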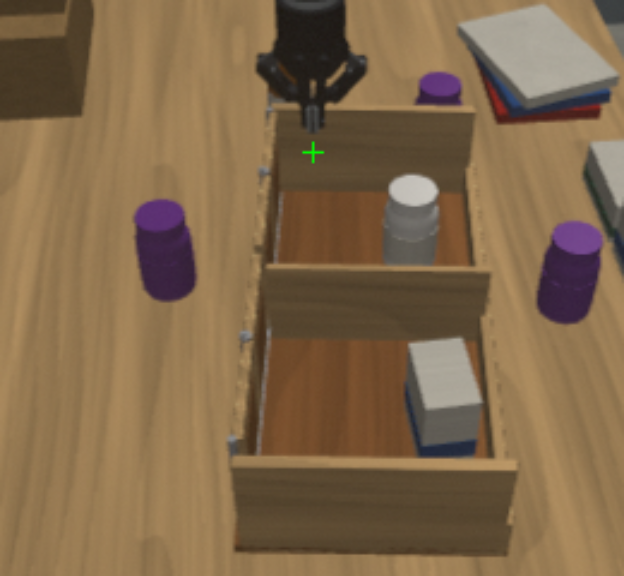

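The side view shows the tips about 9 px above the projected TCP. The scene view also shows them about 10 px high, and no force was felt, so the fingers passed over the door. The shut fingertips seem to end about 30 mm short of the stated TCP, so I'll measure that before going on.

Run:
```python
from h import *
o=get_obs();x=o["tcp_pos"]
for h in range(0,60,10): print(h,*[proj(c,x+[0,0,h]).round(1).tolist() for c in("scene","side")])
a=cv2.imread("pics/scene3.png")[70:190,280:380];b=cv2.imread("pics/side3.png")[70:190,210:310]
cv2.imwrite("pics/z3.png",np.hstack([cv2.resize(i,None,fx=4,fy=4,interpolation=cv2.INTER_CUBIC) for i in(a,b)]))
k=get_calibration("wrist");print(k["fx"],k["cy"])
```

```text
0 [[325.3, 139.2]] [[260.8, 153.7]]
10 [[325.6, 136.0]] [[260.8, 150.9]]
20 [[326.0, 132.7]] [[260.7, 148.1]]
30 [[326.4, 129.4]] [[260.7, 145.2]]
40 [[326.8, 126.1]] [[260.6, 142.4]]
50 [[327.1, 122.7]] [[260.5, 139.4]]
352.0998989045895 204.44433677243816
```

View pics/z3.png

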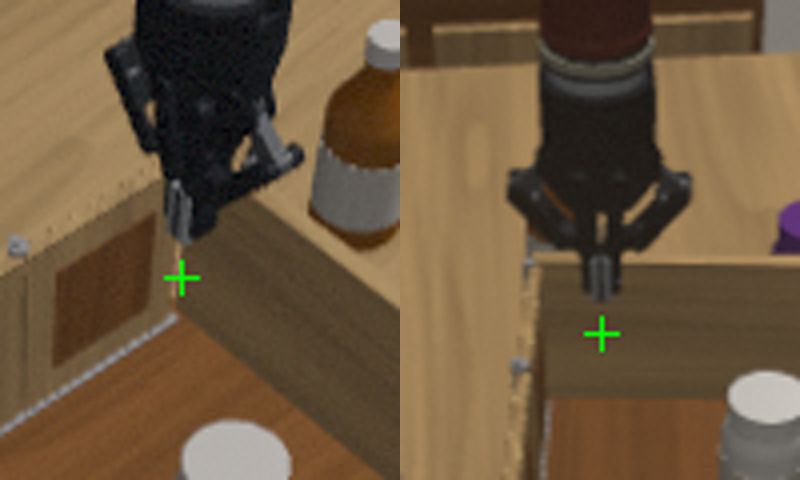

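The tips really end about 30–40 mm above the stated TCP, consistent in the scene, side and wrist views and with the missed door. For tips 30 mm below the panel tops I'll command TCP z of about 80. Next I'll lift, go back in front and repeat the push.

Run:
```python
from h import *
p=np.load("p.npy");A=[180,0,np.degrees(p[2])];Z=80
def tgt(a,hx=10,hy=11):
    s=min(15+40*a/1.3,55)
    return b2w(p,[120*np.sin(a)-s*np.sin(a)-hx,245-120*np.cos(a)+s*np.cos(a)-hy,Z])[0]
x=get_obs()["tcp_pos"].copy(); x[2]=165; move_l(x,speed=150)
q=b2w(p,[-35,129,165])[0]; move_l(q,A,200); q[2]=Z; move_l(q,speed=120)
print(get_obs()["wrist_force"].round(1))
for a in np.arange(0,1.16,.1):
    move_l(tgt(a),speed=45); o=get_obs(); f=o["wrist_force"]
    print(round(a,2),f.round(1),round(o["t"],2))
    if np.linalg.norm(f)>25: print("stop");break
a=get_image("scene")[70:250,200:420,::-1];b=get_image("side")[70:250,160:380,::-1]
cv2.imwrite("pics/z4.png",np.hstack([cv2.resize(i,None,fx=1.8,fy=1.8,interpolation=cv2.INTER_CUBIC) for i in(a,b)]))
```

```text
[-0.5  0.5  0.4]
0.0 [ 0.8 -0.3  0.8] 12.49
0.1 [-0.  -0.6  0.6] 12.88
0.2 [ 0.2 -0.9  0.1] 13.27
0.3 [ 0.1  0.6 -0.2] 13.64
0.4 [-0.4  0.4 -0.2] 14.01
0.5 [-0.4  0.3 -1.1] 14.38
0.6 [ 0.4  0.2 -0. ] 14.73
0.7 [-0.  -0.2 -0. ] 15.08
0.8 [0.3 0.2 0.1] 15.43
0.9 [ 0.5  0.1 -1.1] 15.77
1.0 [ 0.4 -0.4  0.7] 16.1
1.1 [ 0.2 -0.3  0.8] 16.43
```

View pics/z4.png

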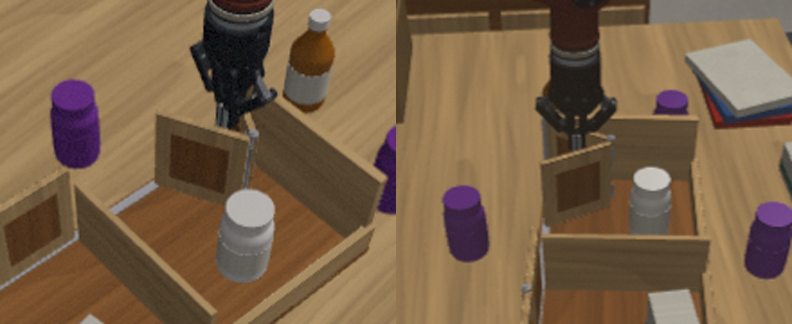

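The door now follows: both panels form a V with the fingers inside it, the fold is near the jar at scene crop (250,135), and the jar is untouched. Now a force-guarded finish to the stop, then retreat.

Run:
```python
from h import *
p=np.load("p.npy");Z=80;c,s_=np.cos(p[2]),np.sin(p[2])
def tgt(a,hx=10,hy=11):
    s=min(15+40*a/1.3,55)
    return b2w(p,[120*np.sin(a)-s*np.sin(a)-hx,245-120*np.cos(a)+s*np.cos(a)-hy,Z])[0]
F=lambda:get_obs()["wrist_force"]
d=b2w([0,0,p[2]],[np.cos(1.3),np.sin(1.3),0])[0]
for a in (1.15,1.2,1.25): move_l(tgt(a),speed=40); print(a,F().round(1))
x=tgt(1.25)
for i in range(1,13):
    x=x+d; move_l(x,speed=20); f=F(); print(i,f.round(1),round(get_obs()["t"],2))
    if -f@d>10: break
fmax=f
x=x-3*d; move_l(x,speed=40); print("released",F().round(1))
x=x+b2w([0,0,p[2]],[-90,0,0])[0]; move_l(x,speed=120); print(F().round(1))
x[2]=200; move_l(x,speed=200)
o=get_obs();print(o["tcp_pos"],o["t"])
a=get_image("scene")[70:340,110:420,::-1];b=get_image("side")[100:370,160:380,::-1]
cv2.imwrite("pics/z5.png",np.hstack([cv2.resize(i,None,fx=1.5,fy=1.5,interpolation=cv2.INTER_CUBIC) for i in(a,b)]))
```

```text
1.15 [-0.3  0.6 -0.2]
1.2 [-0.3 -0.6 -0.7]
1.25 [-0.8 -0.1 -0.3]
1 [-0.3  0.4  0.3] 17.52
2 [-0.5 -0.2 -0.3] 17.77
3 [-0.1 -0.8 -0.4] 18.02
4 [-1.1 -0.1 -0.2] 18.27
5 [-1.2 -3.7  1.9] 18.52
6 [-2.4 -6.1  3.4] 18.77
7 [-4.8 -7.2  4.4] 19.02
8 [ -5.5 -10.6   5.7] 19.27
released [-3.1 -5.6  1.5]
[0.4 0.1 0.8]
[483.54783165 281.55001373 198.80894682] 21.175
```

View pics/z5.png

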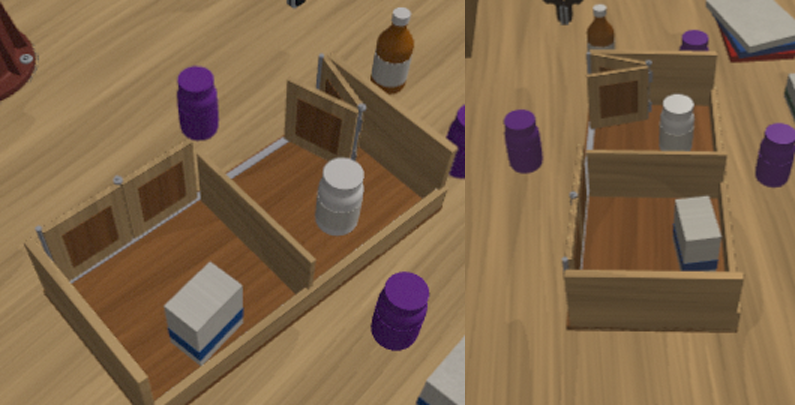

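Run:
```python
from h import *
p=np.load("p.npy")
for a in (1.1,1.15,1.2,1.25,1.3):
    P=b2w(p,[[120*np.sin(a),245-120*np.cos(a),146],[0,245-240*np.cos(a),146]])
    print(a,proj("scene",P).round(1).tolist(),proj("side",P).round(1).tolist())
for c,r in(("scene",(90,170,290,370)),("side",(115,195,225,305))):
    im=get_image(c)[:,:,::-1]; cv2.imwrite(f"pics/{c}6.png",im)
z=[cv2.resize(cv2.imread(f"pics/{c}6.png")[r[0]:r[1],r[2]:r[3]],None,fx=5,fy=5,interpolation=cv2.INTER_CUBIC) for c,r in(("scene",(90,170,290,370)),("side",(115,195,225,305)))]
cv2.imwrite("pics/z6.png",np.hstack(z))
```

```text
1.1 [[339.8, 145.7], [287.6, 129.9]] [[279.6, 148.0], [240.0, 159.5]]
1.15 [[342.5, 145.2], [291.3, 127.6]] [[280.5, 146.8], [240.3, 157.0]]
1.2 [[345.2, 144.6], [295.1, 125.2]] [[281.4, 145.6], [240.6, 154.5]]
1.25 [[347.7, 143.9], [299.0, 122.9]] [[282.1, 144.4], [240.9, 152.0]]
1.3 [[350.2, 143.0], [302.9, 120.5]] [[282.7, 143.2], [241.2, 149.5]]
```

View pics/z6.png

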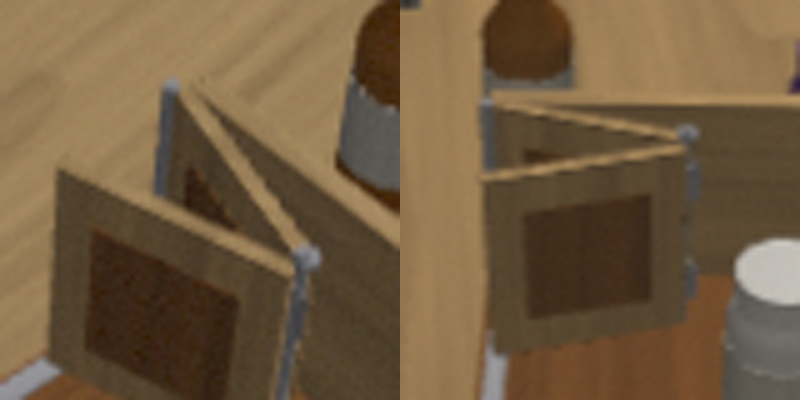

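Run:
```python
from station import *
get_image("scene");print([(d["score"],d["extent"]) for d in spot_in("jar_center","scene")][:1])
o=get_obs();print(o["t"],o["wrist_force"].round(1));sign_off()
```

```text
[(0.83, [338.0, 201.4, 31.7, 51.4])]
21.475 [ 0.6 -0.8  0.3]
the job is handed in; nothing more can be done
```

I opened the left (+y) door, the one with the round jar behind it, and folded it up to its stop. I backed the gripper out clear and handed the job in at 21.5 s of the 32 s allowed.

**Final checks:**
- **Door angle:** the fold pin and lead edge match the projection for 1.30 rad to within about 2–3 pixels in both the scene and side views. The push also met a stop, with force rising to about 13 N.
- **Jar:** the detector finds it within 1–2 pixels of where it was before the push.
- **Right door:** it is still shut in the pictures.
- **Robot:** it stands clear, with the wrist force at noise level.

**What disagreed:**
- **First pass missed:** it went over the top of the door without touching it. In the pictures the shut fingertips ended about 30–40 mm short of the stated TCP. I repeated the push at a commanded height of 80 mm instead of 116 mm, and the door followed.
- **Force after release:** about 6 N still showed after backing off 3 mm, and it was gone once the gripper had left the door.

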